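# Set a scraper in the blade clamp and back its nut off a quarter turn

## Robot

A 6-joint arm with a two-finger parallel gripper is mounted at the origin on the work surface. World frame = base frame: x ahead of the robot, y to its left, z up, the work surface at z = 0. Lengths are in m, angles in rad, forces in N, time in s.
With the tool pointing down it reaches from about 0.35 to 0.775 m from the base axis. Payload 7.3 kg.
Tool frame: the origin (TCP) lies between the finger pads; the fingertips stand 8 mm ahead of it and the grasp point (between the pads) lies 11 mm behind it (robot.nose_length is the distance from the TCP to the fingertips, in m); z points along the fingers, y is the line along which they close (so a half turn about z gives the same grasp; the last joint's range is limited). The gripper opens to 92 mm and grips with 3 to 60 N. Pads are 19 mm wide; open, the fingers measure 130 mm over their backs; the gripper's body (75 mm by 190 mm) begins 47 mm behind the grasp point.
Start: joints at [1.122, 0.342, 1.524, -0, 1.275, -0.146], TCP at [0.157, 0.501, 0.206] pointing down, gripper open.
Joint ranges: [-2.53, 2.53], [-0.77, 2.02], [0.04, 2.7], [-1, 4.14], [0.28, 2.66], [-3.11, 3.11]. Speed limits (rad/s): [2.57, 2.57, 3.14, 3.14, 3.14, 3.14].

## Interface

Orientations are given as [roll, pitch, yaw] about the fixed x, y, z axes, in that order (R = Rz(yaw) Ry(pitch) Rx(roll)).
In Python, from cell import robot gives the robot as it stands. The module is installed in compiled form; this text tells all that it offers.
- The arm moves only by the shell command python3 -m jog 'ROWS' [FORCE]. ROWS is JSON, a list that holds one entry, the list of rows, each a list of 5 numbers: the gripper's target within -1 to 1 (fully open at 1, half-way at 0, shut at -1), then the shift along the tool's x, y, z in m, then the turn about the tool's z in rad. A call has 1 to 5 rows; each row is the pose to reach, as a shift and turn from the pose commanded when the call began, along the tool's axes at that moment; what a row does not reach only later rows make up. A row lasts 1/12 s, in which the tool goes at most 41.7 mm and 7.16 degrees, less where a joint would pass 70% of its speed; a pose out of reach is approached as far as the arm can. A call with a gripper value outside its range is refused whole. The fingers move at their own pace and stop on an object; FORCE is the grip in N (left out, the last holds). Time passes only in rows, so rows that repeat a pose let the fingers close. It gives the time, the measured TCP pose, the force, the opening and the grip force at its end, in the units of the state.
- robot.observe(): the state, without advancing time (a new reading comes with each control period).
- robot.read_camera(name): name is "scene" or "top"; returns the picture (384x512x3 uint8, red, green, blue); there is no depth.
- robot.camera_model(name): a dict with "camera_matrix" (3x3 intrinsics, pixels), "dist_coeffs" ([k1, k2, p1, p2, k3] as OpenCV has them; the pictures are not rectified), "position" and "attitude" of the camera in the world. Camera axes: x right, y down, z forward; pixel columns grow to the right and rows downward; lengths in m; the calibration is good to about 2 mm. A picture is of the moment at which its call begins. camera_model takes no time and is no camera call.
- robot.hand_in(): hands the job in; it is judged then, once.
The state is a dict: "time": time; "qpos": joint angles; "qvel": joint speeds; "joint_efforts": joint torques, N m; "tool_pos": TCP position; "tool_rot": TCP orientation; "contact_force": force on the tool from outside, world axes, zero at the start; "torque": the same for the moment, N m; "opening": finger opening in m; "grip_force": force on a finger pad.
Only numpy, scipy, OpenCV 4.12 (cv2) and the standard library are available. Lean on these libraries where they do the work, as an engineer would, in place of code of your own. Each camera call takes 0.05 s, during which the arm holds its last target. There are 200 camera calls.

## Task

Slide the flat scraper edgewise down into the clamp's slot until its blade stands on the base plate, with its handle over the long end of the base and close up to the jaws. Then screw the knurled nut down until it bottoms out, back it off a quarter turn, and finish while still holding the nut there between the fingers; leave the jar, the tape and the scroll alone.

Things in the scene. Friction and masses are not known exactly. Their poses are not given: they have to be found in the camera images.
- scraper: Scraper standing on its long edge on the table, about 0.2 kg. Wooden handle 100 long (x) x 24 thick (y) x 36 high (z), origin at the centre of the handle's underside; the steel blade runs on from the handle's +x end, 85 long x 5 thick x 30 high, its lower edge level with the handle's underside. Centre of mass about 22 ahead of the origin.
- blade (a point): Middle of the blade's lower edge, 92.5 ahead (+x) of the scraper's origin; axes as the scraper's.
- clamp: Fixed steel clamp; origin at table level under the slot's middle. Base plate 6 thick, x -155 to 45, y -30 to 75; its long end (-x, robot's side) carries the handle. Two dark jaws, x -35 to 35, tops 40 above the table, lips rounded 4, an open-ended slot 9 wide between them. The +y jaw reaches y 66.5 and carries a boss (radius 12, 40 to 66 above the table) with the nut on top.
- slot (a point): Middle of the slot's floor (top of the base plate, 6 above the table), below the jaw tops by 34; x runs along the slot towards its far end, z up. The blade is right with its middle here; the handle's shoulder then stands 7.5 before the jaws.
- nut (a joint): Turn of the knurled nut (rad): 0 bottomed out on the boss, growing as it is unscrewed (counter-clockwise from above), 1.57 at a quarter turn off; starts at 1.7 to 2.9, mechanical end 4.0. Right-hand thread, 6 mm per turn, friction 0.06 N m; it stays where it is left and does not touch the scraper.
- nut_mid (a point): Middle of the nut, on its axis: aluminium round cap 34 across, 24 high, plain axis upright; 12 below its top. It is at x 12, y 38 of the clamp and 78 above the table when bottomed out; it rises 6 per turn. It turns with the nut.
- jar: Glass jar, 64 across, 85 high, loose, to be left alone. Origin under its centre.
- tape: Roll of black tape lying flat, 100 across, 25 high, loose, to be left alone. Origin under its centre.
- scroll: Upright parchment roll, 60 across, 70 high, loose, to be left alone. Origin under its centre.
There are look-alikes about, which are no part of the job. Several things look just like the scraper: the one meant starts farthest to the robot's right.

How it is judged:
By the outcome, as a careful person would: the job done as asked, in the order asked, and still so for the second after the job is handed in, while the arm keeps its last pose, push and grip.
It also fails if it takes over 72 s, if anything falls off the work surface, if the arm or the gripper's body presses on something with over 40 N, if the wrist force passes 120 N, or if a joint passes its speed limit or range.

## Working session

There is one attempt and no reset: what is moved stays moved. The work goes in short steps, Python scripts to look and compute and a shell command to move; the robot and the scene stay as the last step left them, time stands still between calls to the robot, and variables do not carry over. Pictures are saved under pics/ and viewed, at most 10 in all, crops included, and the job is handed in when it is done.

```bash
mkdir -p pics
python3 - <<'E'
from cell import robot
import cv2,numpy as np
for n in("scene","top"):
    im=robot.read_camera(n); np.save(f"pics/{n}0.npy",im); cv2.imwrite(f"pics/{n}0.png",cv2.resize(im[:,:,::-1],(800,600),interpolation=cv2.INTER_CUBIC))
    m=robot.camera_model(n); print(n,m)
o=robot.observe();print(o["time"],o["tool_pos"],o["tool_rot"],o["opening"],robot.nose_length)
E
```

```text
scene {'camera_matrix': array([[413.45265916,   0.        , 256.88234454],
       [  0.        , 413.45265916, 196.75537545],
       [  0.        ,   0.        ,   1.        ]]), 'dist_coeffs': array([-0.11923268,  0.        ,  0.        ,  0.        ,  0.        ]), 'position': array([0.98749833, 0.28988787, 1.00025363]), 'attitude': array([-2.56873692, -0.00913347,  2.22077833])}
top {'camera_matrix': array([[390.6634917 ,   0.        , 257.02121071],
       [  0.        , 390.6634917 , 194.01141621],
       [  0.        ,   0.        ,   1.        ]]), 'dist_coeffs': array([-0.03932975,  0.        ,  0.        ,  0.        ,  0.        ]), 'position': array([ 0.44021841, -0.05065626,  0.99195074]), 'attitude': array([-3.03145931, -0.01691832, -1.5551508 ])}
0.1 [0.15636231 0.5007722  0.20521706] [-3.14023045e+00 -1.59715288e-04  2.83882887e+00] 0.09131538577785542 0.008
```

View pics/scene0.png

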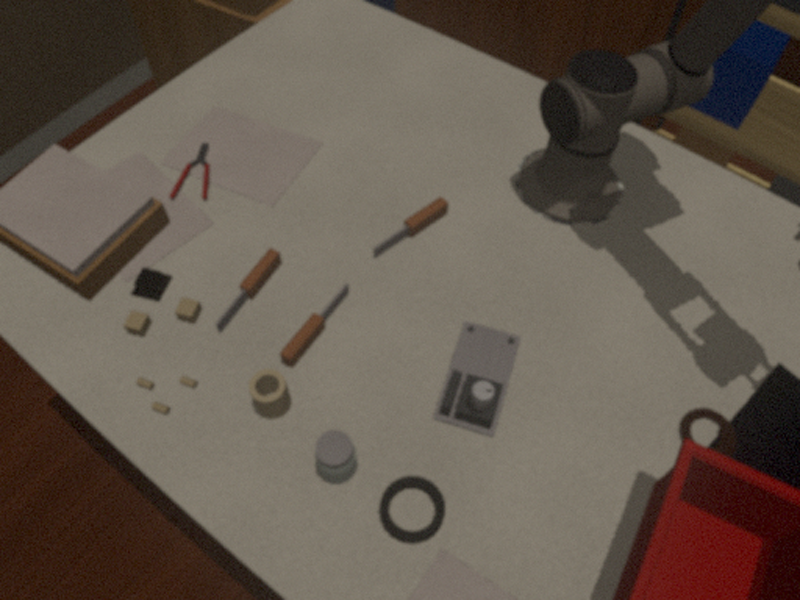

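View pics/top0.png

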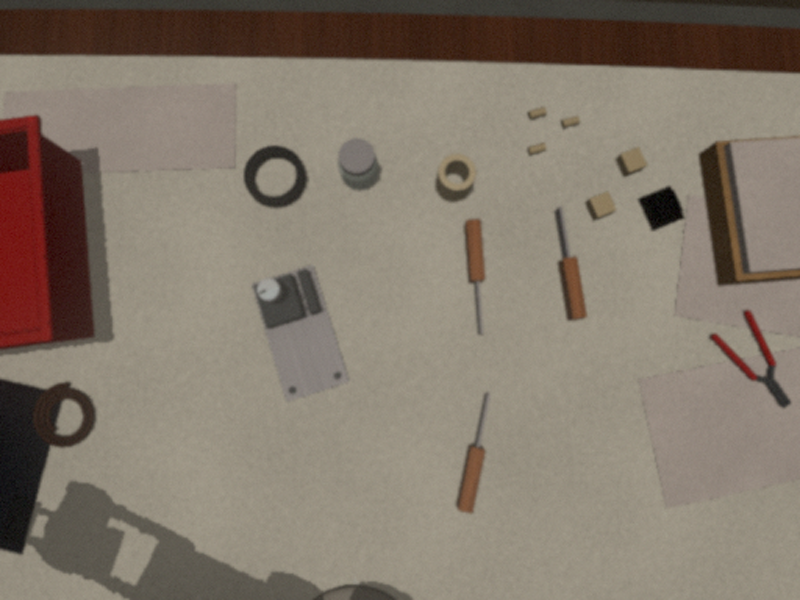

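The scene view shows the clamp at about (478,375) with the nut at (484,392), and three scrapers. In the top view the right-hand scraper's handle is at (572,288) and its blade tip at (560,210). The clamp runs from (290,395) to (310,270) with the nut at (269,290).

```bash
cat > h.py <<'E'
import cv2,numpy as np
from scipy.spatial.transform import Rotation as R
from cell import robot
def ray(n,uv):
    m=robot.camera_model(n)
    p=cv2.undistortPoints(np.array(uv,float).reshape(-1,1,2),m["camera_matrix"],m["dist_coeffs"]).reshape(-1,2)
    d=R.from_euler("xyz",m["attitude"]).apply(np.c_[p,np.ones(len(p))])
    return m["position"],d
def plane(n,uv,z):
    c,d=ray(n,uv); return c+d*((z-c[2])/d[:,2])[:,None]
def tri(a,ua,b,ub):
    c1,d1=ray(a,ua);c2,d2=ray(b,ub);d1=d1[0];d2=d2[0]
    s=np.linalg.lstsq(np.c_[d1,-d2],c2-c1,rcond=None)[0]
    p,q=c1+s[0]*d1,c2+s[1]*d2
    return (p+q)/2,np.linalg.norm(p-q)
def blobs(mask,amin=60):
    n,l,s,c=cv2.connectedComponentsWithStats(mask.astype(np.uint8)); 
    return [(np.round(c[i],1),s[i,4],l==i) for i in range(1,n) if s[i,4]>amin]
E
python3 - <<'E'
from h import *
np.set_printoptions(precision=4,suppress=True)
for n in("top","scene"):
    im=np.load(f"pics/{n}0.npy"); b=cv2.GaussianBlur(im,(3,3),0); hsv=cv2.cvtColor(b,cv2.COLOR_RGB2HSV)
    for nm,mask in(("handle",(hsv[...,0]<14)&(hsv[...,1]>110)&(hsv[...,2]>50)),("dark",(hsv[...,2]<85)),("bright",(hsv[...,2]>165))):
        for c,a,m in blobs(mask):
            if a>2500: continue
            ct=cv2.findContours(m.astype(np.uint8),cv2.RETR_EXTERNAL,cv2.CHAIN_APPROX_NONE)[0][0]
            r=cv2.minAreaRect(ct); print(n,nm,c,a,np.round(r[1],1),np.round(r[2]),plane(n,[c],.036)[0][:2])
im=np.load("pics/top0.npy")
print([im[int(y*.64),int(x*.64)].tolist() for x,y in((269,290),(300,350),(310,290),(285,310),(350,350),(565,235),(565,285),(304,297))])
# zoom crops
c=im[160:260,150:235];d=im[120:220,330:415]
cv2.imwrite("pics/crop1.png",cv2.resize(np.hstack([c,d])[:,:,::-1],None,fx=4.7,fy=4.7,interpolation=cv2.INTER_CUBIC))
E
```

```text
top handle [303.5 159.6] 306 [37.5  8.2] 85.0 [ 0.6345 -0.1797]
top handle [366.5 183.6] 353 [38.5  9.7] 81.0 [ 0.577  -0.3373]
top handle [485.7 216. ] 166 [38.5  4. ] 63.0 [ 0.5008 -0.6393]
top handle [469.1 227.8] 158 [38.9  4.1] 46.0 [ 0.4707 -0.595 ]
top handle [301.1 306.3] 327 [ 8.4 40.2] 11.0 [ 0.277  -0.1752]
top dark [ 8.5 96.6] 455 [26.3 18.2] 87.0 [0.7853 0.5734]
top dark [459.  138.3] 1041 [89.9 13.8] 80.0 [ 0.6984 -0.5789]
top dark [470.9 133.2] 287 [83.   3.6] 81.0 [ 0.7126 -0.6111]
top dark [175.7 112.3] 656 [38. 38.] 90.0 [0.7498 0.143 ]
top dark [292.6 107.8] 86 [12.9  8.3] 17.0 [ 0.7675 -0.1519]
top dark [233.  115.4] 89 [ 8.1 20.6] 69.0 [ 0.7444 -0.0015]
top dark [288.5 123.1] 105 [20.6  9. ] 14.0 [ 0.7274 -0.1417]
top dark [423.  132.8] 499 [21.9 23.4] 68.0 [ 0.7103 -0.4852]
top dark [358.8 149.3] 77 [29.4  2.5] 81.0 [ 0.6637 -0.3192]
top dark [361.6 185. ] 103 [36.5  2.8] 81.0 [ 0.5733 -0.3249]
top dark [186.2 192.4] 794 [28.5 36.4] 72.0 [0.5471 0.109 ]
top dark [495.  247.2] 180 [27.8 11.9] 66.0 [ 0.4233 -0.6598]
top dark [236.2 379.4] 211 [34.  9.] -0.0 [ 0.10
[... 846 characters left out ...]
285 -0.3183]
scene dark [ 96.3 181.7] 367 [20.8 19.5] 21.0 [ 0.7284 -0.478 ]
scene dark [200.7 212.1] 250 [ 8.  61.8] 42.0 [ 0.6194 -0.1703]
scene dark [ 89.9 209.9] 61 [ 7.8 14.8] 61.0 [ 0.8028 -0.419 ]
scene dark [300.1 256.6] 864 [35.5 30.7] 17.0 [0.5644 0.1177]
scene dark [170.2 245.9] 116 [10. 13.] 90.0 [ 0.7444 -0.1657]
scene dark [174.9 260. ] 199 [13.  22.5] 70.0 [ 0.7661 -0.1288]
scene dark [215.1 300.9] 251 [15.3 24.5] 80.0 [0.7854 0.0212]
scene dark [405.1 344.4] 1850 [23.1 98. ] 21.0 [0.602  0.4408]
scene dark [263.5 325.7] 788 [42. 41.] 90.0 [0.7627 0.1495]
[[158, 160, 153], [138, 132, 126], [69, 67, 64], [72, 71, 66], [151, 145, 131], [107, 102, 97], [63, 47, 38], [84, 82, 76]]
```

View pics/crop1.png

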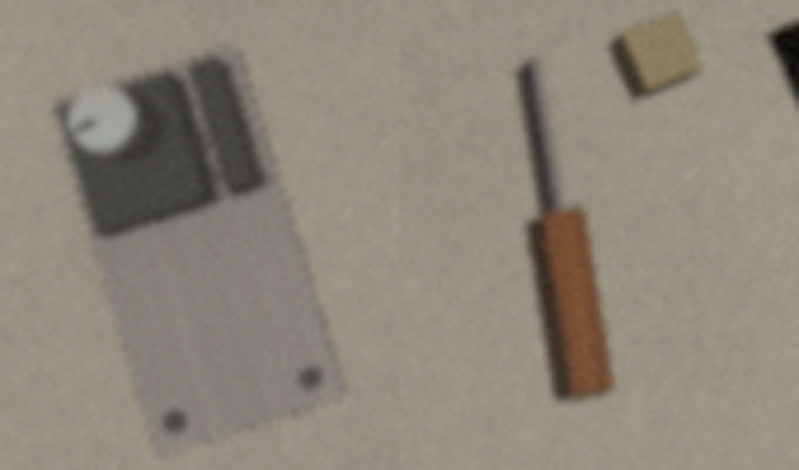

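Left half of the crop: clamp with the slot running (187,66)→(224,196), plate corners at about (57,103), (345,390) and (160,455), and the nut at (102,118). Right half: handle top from (563,209) to (588,394), blade tip at (530,60).

Run:
```python
from h import *
np.set_printoptions(precision=4,suppress=True)
C=lambda L,dx=0:[(150+x/4.7-.4 if not dx else 330+(x-399.5)/4.7-.4,(160 if not dx else 120)+y/4.7-.4) for x,y in L]
def line(p):print(p[:,:2].tolist(),"len",np.linalg.norm(p[1]-p[0]),"yaw",np.arctan2(*(p[1]-p[0])[1::-1]),"mid",p[:2].mean(0)[:2])
print("slot");s=plane("top",C([(224,196),(187,66)]),.040);line(s)
k=plane("top",C([(160,455),(57,103),(345,390),(240,45)]),.006)
line(k[:2]);line(k[2:]);line(k[[0,2]])
print("corners centre",k.mean(0))
th=np.arctan2(*((k[1]-k[0])+(k[3]-k[2]))[1::-1]);ex=np.array([np.cos(th),np.sin(th)]);ey=np.array([-ex[1],ex[0]])
o=k.mean(0)[:2]+.055*ex-.0225*ey;print("origin from plate",o,th,"nut",o+.012*ex+.038*ey)
print("nut px",plane("top",C([(102,118)]),.092))
print("handle top");line(plane("top",C([(588,394),(563,209)],1),.036))
print("blade");line(plane("top",C([(557,208),(533,58)],1),.030))
im=np.load("pics/top0.npy");hsv=cv2.cvtColor(cv2.GaussianBlur(im,(3,3),0),cv2.COLOR_RGB2HSV)
m=(hsv[...,0]<16)&(hsv[...,1]>95)&(hsv[...,2]>85);m[:,:345]=0;m[:,390:]=0;m[150:220][:]=m[150:220]
for c,a,mm in blobs(m):
    v,u=np.nonzero(mm);P=plane("top",np.c_[u,v],.036)[:,:2];q=P-P.mean(0);w=np.linalg.svd(q,full_matrices=False)[2][0];w*=np.sign(w[0]);n=np.array([-w[1],w[0]])
    t=q@w;l=q@n;print("PCA",a,P.mean(0)+w*(t.max()+t.min())/2,np.arctan2(w[1],w[0]),np.ptp(t),np.ptp(l))
```

```text
slot
[[0.5252662268734924, 0.08059250415360306], [0.593272070450394, 0.10219348410538004]] len 0.07135402648402592 yaw 0.30755540445885593 mid [0.5593 0.0914]
[[0.38978665394183937, 0.11488933854946304], [0.577243656694064, 0.17729963402416984]] len 0.19757320886721394 yaw 0.3213886416491233 mid [0.4835 0.1461]
[[0.4256939674658472, 0.017622220358824665], [0.6107929920269433, 0.07928735750273946]] len 0.19510058439801523 yaw 0.3215826135948245 mid [0.5182 0.0485]
[[0.38978665394183937, 0.11488933854946304], [0.4256939674658472, 0.017622220358824665]] len 0.10368330360102831 yaw -1.2171537944577944 mid [0.4077 0.0663]
corners centre [0.5009 0.0973 0.006 ]
origin from plate [0.5602 0.0933] 0.321485016911775 nut [0.5595 0.1332]
nut px [[0.5582 0.1349 0.092 ]]
handle top
[[0.5276117028761464, -0.3445514973009433], [0.6262951153906642, -0.33275732458975005]] len 0.09938570528728932 yaw 0.11895102989601262 mid [ 0.577  -0.3387]
blade
[[0.6279406302079245, -0.33128672310972884], [0.7101271591574103, -0.31956476399184175]] len 0.08301825020033904 yaw 0.141670804410756 mid [ 0.669  -0.3254]
PCA 336 [ 0.5768 -0.339 ] 0.1468328829969006 0.09713069550632972 0.022180610694923532
```

```bash
for i in 1 2 3 4; do :; done
python3 -m jog '[[[1,-0.027,-0.0266,0,0],[1,-0.054,-0.0532,0,0],[1,-0.081,-0.0798,0,0],[1,-0.108,-0.1064,0,0],[1,-0.135,-0.133,0,0]]]' >/dev/null
python3 -m jog '[[[1,-0.027,-0.0266,0,0],[1,-0.054,-0.0532,0,0],[1,-0.081,-0.0798,0,0],[1,-0.108,-0.1064,0,0],[1,-0.135,-0.133,0,0]]]' >/dev/null
python3 -m jog '[[[1,-0.027,-0.0266,0,0],[1,-0.054,-0.0532,0,0],[1,-0.081,-0.0798,0,0],[1,-0.108,-0.1064,0,0],[1,-0.135,-0.133,0,0]]]'
python3 -m jog '[[[1,-0.027,-0.0266,0,0],[1,-0.054,-0.0532,0,0],[1,-0.081,-0.0798,0,0],[1,-0.108,-0.1064,0,0],[1,-0.135,-0.133,0,0]]]'
python3 -m jog '[[[1,-0.027,-0.0266,0,-0.1],[1,-0.054,-0.0532,0,-0.2],[1,-0.081,-0.0798,0,-0.3],[1,-0.108,-0.1064,0,-0.4],[1,-0.135,-0.133,0,-0.44]]]'
cat >> h.py <<'E'
def go(x,y,z,yaw):
    o=robot.observe();p=o["tool_pos"];Rm=R.from_euler("xyz",o["tool_rot"])
    d=Rm.inv().apply(np.array([x,y,z])-p); t=-(yaw-o["tool_rot"][2]+np.pi)%(2*np.pi); t=(-(yaw-o["tool_rot"][2])+np.pi)%(2*np.pi)-np.pi
    print("t",o["time"],"tcp",np.round(p,4),"rot",np.round(o["tool_rot"],4),"q",np.round(o["qpos"],2),"open",round(o["opening"],4),"F",np.round(o["contact_force"],1),"Tz",round(o["torque"][2],3),"-> tool shift",np.round(d,4),"turn",round(t,4))
E
python3 -c "
from h import *
go(.6018,-.3345,.016,3.2816)"
```

```text
time: 1.35
tool_pos: [0.4244, -0.0024, 0.2057]
tool_rot: [3.141, -0.0, 2.838]
contact_force: [0.0, 1.1, -1.1]
opening: 0.0916
grip_force: 0.0
time: 1.77
tool_pos: [0.5136, -0.1695, 0.2053]
tool_rot: [3.141, -0.001, 2.838]
contact_force: [0.6, 0.7, -0.4]
opening: 0.0916
grip_force: 0.0
time: 2.18
tool_pos: [0.6028, -0.3364, 0.2051]
tool_rot: [3.141, -0.001, -2.999]
contact_force: [-0.0, -0.5, 0.3]
opening: 0.0918
grip_force: 0.0
t 2.1833 tcp [ 0.6028 -0.3364  0.2051] rot [ 3.1407e+00 -7.0000e-04 -2.9994e+00] q [-0.62  0.66  0.99  0.    1.49 -2.33] open 0.0918 F [-0.  -0.5  0.3] Tz -0.01 -> tool shift [0.0006 0.0019 0.1891] turn 0.0022
```

```bash
python3 -m jog '[[[0.2,0,0.002,0.04,0],[0.2,0.0006,0.002,0.08,0],[0.2,0.0006,0.002,0.12,0],[0.2,0.0006,0.002,0.155,0],[0.2,0.0006,0.002,0.155,0]]]' >/dev/null
python3 -m jog '[[[0,0,0,0.018,0],[0,0,0,0.034,0],[-0.2,0,0,0.034,0],[-0.8,0,0,0.034,0],[-1,0,0,0.034,0]]]' 30
python3 -m jog '[[[-1,0,0,0,0],[-1,0,0,0,0],[-1,0,0,0,0],[-1,0,0,0,0],[-1,0,0,0,0]]]' 30
python3 -c "
from h import *
go(.6018,-.3345,.016,3.2816)"
```

```text
time: 3.02
tool_pos: [0.6026, -0.3336, 0.019]
tool_rot: [-3.14, 0.002, -3.004]
contact_force: [-0.2, -0.5, 0.0]
opening: 0.0303
grip_force: 0.0
time: 3.43
tool_pos: [0.6018, -0.333, 0.0171]
tool_rot: [-3.141, 0.0, -3.004]
contact_force: [0.1, -0.6, 0.4]
opening: 0.001
grip_force: 0.0
t 3.4333 tcp [ 0.6018 -0.333   0.0171] rot [-3.1414e+00  3.0000e-04 -3.0044e+00] q [-0.62  0.81  1.23  0.    1.09 -2.32] open 0.001 F [ 0.1 -0.6  0.4] Tz 0.003 -> tool shift [ 0.0002 -0.0015  0.0011] turn -0.0028
```

The fingers closed on nothing, so I'll look.

Run:
```python
from h import *
a=robot.read_camera("scene")[80:280,60:310];b=robot.read_camera("top")
np.save("pics/top1.npy",b);b=b[110:310,260:460][:, :]
im=np.hstack([a,b])[:,:,::-1]
cv2.imwrite("pics/c2.png",cv2.resize(im,None,fx=1.77,fy=1.77,interpolation=cv2.INTER_CUBIC))
```

```text
(no output)
```

View pics/c2.png

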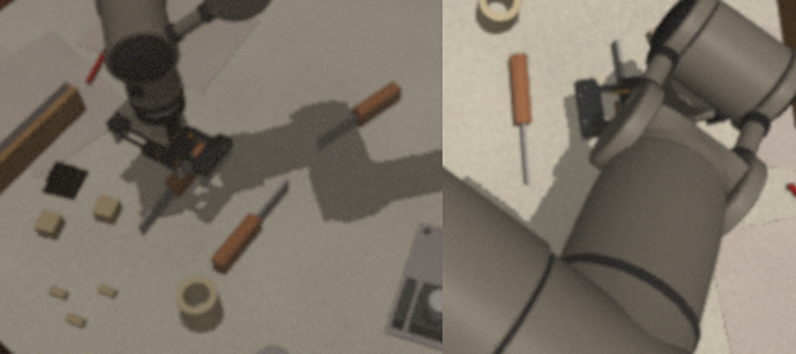

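Run:
```python
from h import *
m=robot.camera_model("scene");Rm=R.from_euler("xyz",m["attitude"])
P=np.array([[.6018,-.333,.009],[.6018,-.333,.036],[.627,-.332,.036],[.711,-.319,.03],[.5275,-.345,.036]])
r=Rm.inv();uv=cv2.projectPoints(P,r.as_rotvec(),-r.apply(m["position"]),m["camera_matrix"],m["dist_coeffs"])[0].reshape(-1,2)
print(uv, (uv-[115,130])*8)
a=robot.read_camera("scene")[130:205,115:215]
cv2.imwrite("pics/c3.png",cv2.convertScaleAbs(cv2.resize(a[:,:,::-1],None,fx=8,fy=8,interpolation=cv2.INTER_CUBIC),alpha=1.7))
```

```text
[[164.04993487 183.47603425]
 [162.38232954 178.12697861]
 [156.45314083 184.03924151]
 [138.90469762 207.48912353]
 [177.08161595 159.83873865]] [[392.39947894 427.80827399]
 [379.05863634 385.01582886]
 [331.62512667 432.31393204]
 [191.23758094 619.9129882 ]
 [496.6529276  238.70990919]]
```

View pics/c3.png

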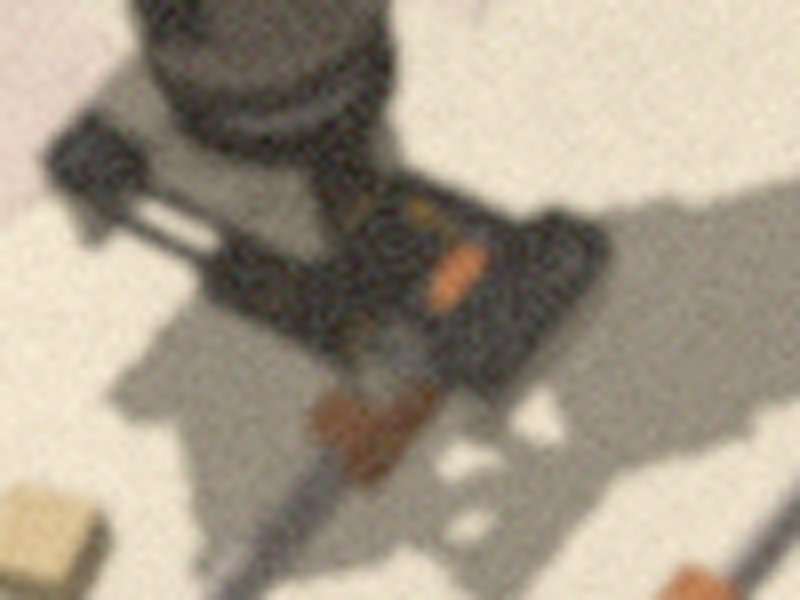

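The handle's front end is at about (345,430), where I projected it. The pads seem to be right at the handle. I'll lift to see whether it is held.

```bash
python3 -m jog '[[[-1,0,0,-0.015,0],[-1,0,0,-0.03,0],[-1,0,0,-0.045,0],[-1,0,0,-0.06,0],[-1,0,0,-0.06,0]]]' 30
python3 - <<'E'
from h import *
a=robot.read_camera("scene")[130:205,115:215]
a=np.vstack([a]);b=robot.read_camera("top")[130:205,330:430]
cv2.imwrite("pics/c4.png",cv2.convertScaleAbs(cv2.resize(np.vstack([a,b])[:,:,::-1],None,fx=4,fy=4,interpolation=cv2.INTER_CUBIC),alpha=1.7))
go(.6018,-.3345,.016,3.2816)
E
```

```text
time: 4.0
tool_pos: [0.6033, -0.3341, 0.0803]
tool_rot: [-3.138, 0.004, -3.004]
contact_force: [0.3, -0.3, 0.3]
opening: 0.0002
grip_force: 0.0
t 4.1 tcp [ 0.6018 -0.3331  0.0769] rot [-3.1411e+00  7.0000e-04 -3.0044e+00] q [-0.62  0.75  1.18  0.    1.21 -2.32] open 0.0007 F [-0.2  0.6 -0.6] Tz 0.023 -> tool shift [ 0.0002 -0.0014  0.0609] turn -0.0028
```

View pics/c4.png

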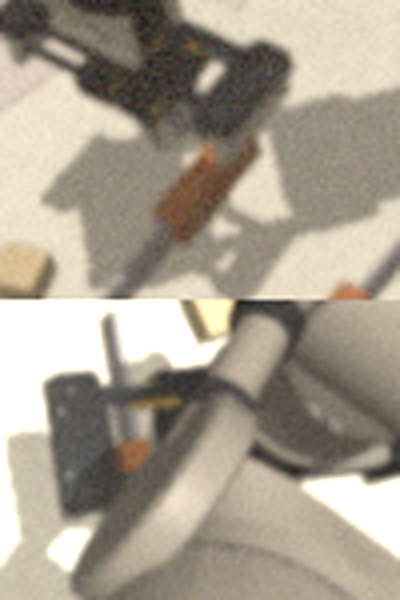

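Run:
```python
from h import *
np.set_printoptions(precision=4,suppress=True)
m=robot.camera_model("scene");r=R.from_euler("xyz",m["attitude"]).inv()
P=np.array([[.6018,-.333,.069],[.6018,-.333,.08],[.6018,-.353,.069],[.6018,-.313,.069],[.6018,-.333,.036],[.6018,-.238,.135],[.6018,-.428,.135]])
for n,o in(("scene",(115,130)),("top",(330,55))):
    m=robot.camera_model(n);r=R.from_euler("xyz",m["attitude"]).inv()
    uv=cv2.projectPoints(P,r.as_rotvec(),-r.apply(m["position"]),m["camera_matrix"],m["dist_coeffs"])[0].reshape(-1,2)
    print(n,(uv-o)*4)
print(plane("top",[(350,165)],.135))
```

```text
scene [[181.0516 165.24  ]
 [178.1428 155.8647]
 [160.967  151.3666]
 [201.4181 179.2987]
 [189.5293 192.5079]
 [266.5226 176.681 ]
 [ 66.4293  41.3419]]
top [[154.4064 466.1204]
 [159.9332 463.042 ]
 [187.1674 466.7706]
 [121.5768 465.4723]
 [138.5628 474.9439]
 [ 21.6126 443.1303]
 [355.7359 449.956 ]]
[[ 0.6042 -0.2709  0.135 ]]
```

The scraper stayed on the table. The fingertips look about 25 mm higher than the reading implies, so they probably closed above the handle. I'll open and feel downward.

```bash
python3 -m jog '[[[0.2,0,0,0,0],[0.2,0,0,0,0],[0.2,0,0,0.02,0],[0.2,0,0,0.04,0],[0.2,0,0,0.06,0]]]' 30
python3 -m jog '[[[0.2,0,0,0.002,0],[0.2,0,0,0.004,0],[0.2,0,0,0.004,0],[0.2,0,0,0.004,0],[0.2,0,0,0.004,0]]]'
python3 -m jog '[[[0.2,0,0,0.002,0],[0.2,0,0,0.004,0],[0.2,0,0,0.004,0],[0.2,0,0,0.004,0]]]'
python3 - <<'E'
from h import *
a=robot.read_camera("scene")[130:205,115:215]
cv2.imwrite("pics/c5.png",cv2.convertScaleAbs(cv2.resize(a[:,:,::-1],None,fx=8,fy=8,interpolation=cv2.INTER_CUBIC),alpha=1.7))
E
```

```text
time: 4.52
tool_pos: [0.6013, -0.3327, 0.0153]
tool_rot: [3.141, -0.001, -3.004]
contact_force: [-0.2, 0.4, 1.6]
opening: 0.0289
grip_force: 2.0
time: 4.93
tool_pos: [0.6018, -0.3336, 0.0129]
tool_rot: [-3.141, 0.001, -3.005]
contact_force: [0.3, -1.2, 5.3]
opening: 0.0547
grip_force: 2.5
time: 5.27
tool_pos: [0.6026, -0.3361, 0.0111]
tool_rot: [-3.135, 0.003, -3.005]
contact_force: [-2.2, -6.7, 11.8]
opening: 0.0552
grip_force: 6.8
```

View pics/c5.png

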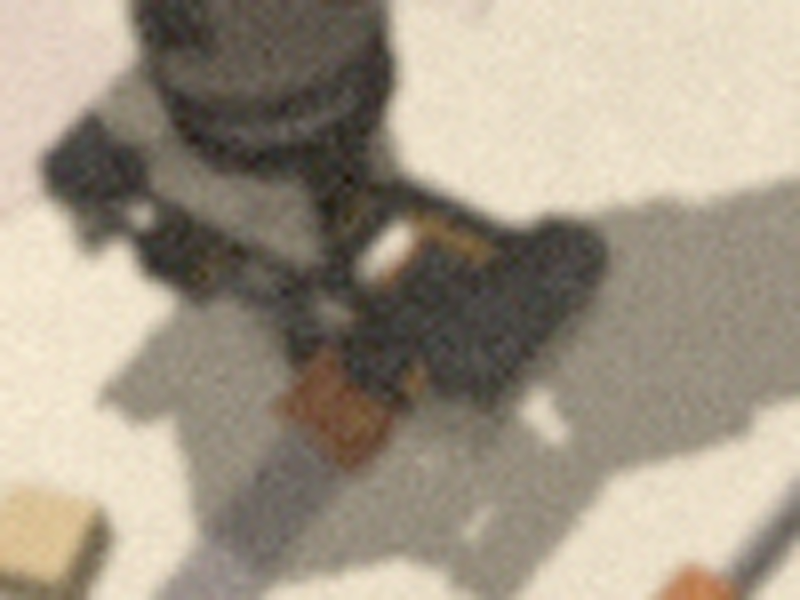

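I began descending before the fingers had opened, and the blade now looks tilted. I'll rise slowly so it can fall back upright.

```bash
python3 -m jog '[[[0.2,0,0,-0.004,0],[0.2,0,0,-0.01,0],[0.2,0,0,-0.018,0],[0.2,0,0,-0.027,0],[0.2,0,0,-0.036,0]]]'
python3 -m jog '[[[1,0,0,-0.01,0],[1,0,0,-0.03,0],[1,0,0,-0.07,0],[1,0,0,-0.11,0],[1,0,0,-0.15,0]]]'
python3 -m jog '[[[1,0.04,0,0,0],[1,0.08,0,0,0],[1,0.12,0,0,0],[1,0.16,0,0,0],[1,0.16,0,0,0]]]'
python3 - <<'E'
from h import *
a=robot.read_camera("scene")[130:230,110:210];b=robot.read_camera("top");np.save("pics/top2.npy",b)
b=b[120:220,330:430]
cv2.imwrite("pics/c6.png",cv2.convertScaleAbs(cv2.resize(np.hstack([a,b])[:,:,::-1],None,fx=4,fy=4,interpolation=cv2.INTER_CUBIC),alpha=1.7))
E
```

```text
time: 5.73
tool_pos: [0.6015, -0.3325, 0.0451]
tool_rot: [3.141, -0.001, -3.004]
contact_force: [-0.5, 0.2, -0.3]
opening: 0.0556
grip_force: 0.0
time: 6.15
tool_pos: [0.6013, -0.3325, 0.1971]
tool_rot: [3.141, -0.0, -3.004]
contact_force: [1.1, -0.9, -0.4]
opening: 0.0838
grip_force: 0.0
time: 6.57
tool_pos: [0.4369, -0.3548, 0.1954]
tool_rot: [3.14, -0.004, -3.008]
contact_force: [0.3, -1.4, -0.1]
opening: 0.0917
grip_force: 0.0
```

View pics/c6.png

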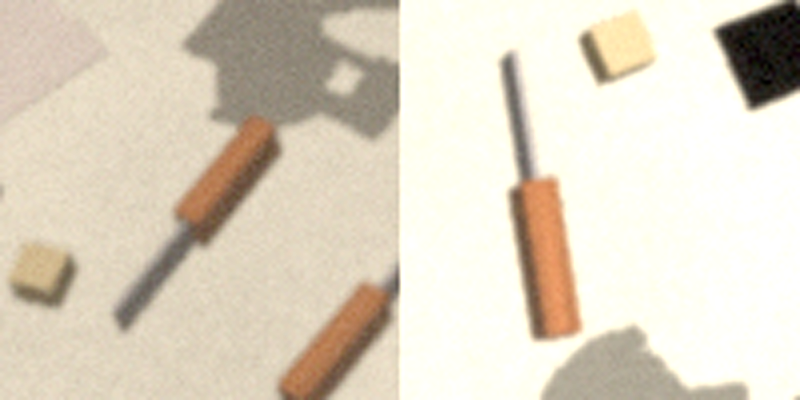

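The scraper is upright again, with its handle at about (225,180) in the left half and (546,258) in the right. Before trying again I'll compare where the gripper appears with where it should project.

Run:
```python
from h import *
o=robot.observe();Rt=R.from_euler("xyz",o["tool_rot"]);print(o["opening"],o["tool_pos"])
out=[]
P=np.array([[0,s*(.046+k),z] for s in(-1,1) for k in(0,.019) for z in(.008,-.05)])
W=Rt.apply(P)+o["tool_pos"]
for n,w in(("scene",130),("top",130)):
    im=robot.read_camera(n);m=robot.camera_model(n);r=R.from_euler("xyz",m["attitude"]).inv()
    uv=cv2.projectPoints(W,r.as_rotvec(),-r.apply(m["position"]),m["camera_matrix"],m["dist_coeffs"])[0].reshape(-1,2)
    c=uv.mean(0).round().astype(int);x0=max(0,min(512-w,c[0]-w//2));y0=max(0,min(384-120,c[1]-60))
    a=cv2.resize(im[y0:y0+120,x0:x0+w,::-1],None,fx=3,fy=3,interpolation=cv2.INTER_CUBIC);a=cv2.convertScaleAbs(a,alpha=2.2)
    for i,p in enumerate(uv):cv2.circle(a,tuple(((p-[x0,y0]+.5)*3).round().astype(int).tolist()),2,((0,255,0) if i%2==0 else (255,0,255)),-1)
    print(n,x0,y0);out.append(a)
cv2.imwrite("pics/c7.png",np.hstack(out))
```

```text
0.091951057815069 [ 0.44228784 -0.35526022  0.19611591]
scene 121 37
top 338 178
```

View pics/c7.png

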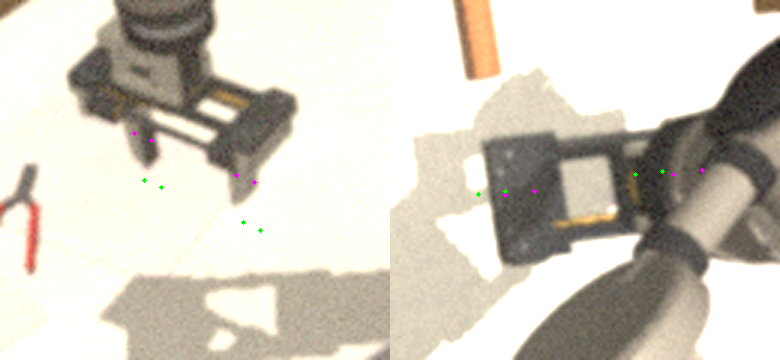

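The drawn points against the image: the visible fingertips are at about (151,165) and (237,203), roughly 20 px above the predicted green points. I'll cast rays at candidate heights.

Run:
```python
from h import *
np.set_printoptions(precision=4,suppress=True)
uv=[(121+152/3,37+165/3),(121+237/3,37+203/3)]
for z in(.188,.198,.208,.216,.224):
    p=plane("scene",uv,z)[:,:2];print(z,p.tolist(),"mid",p.mean(0),"sep",np.linalg.norm(p[1]-p[0]))
# scraper now, in top2
im=np.load("pics/top2.npy");hsv=cv2.cvtColor(cv2.GaussianBlur(im,(3,3),0),cv2.COLOR_RGB2HSV)
m=(hsv[...,0]<16)&(hsv[...,1]>95)&(hsv[...,2]>85);m[:,:345]=0;m[:,390:]=0
for c,a,mm in blobs(m):
    v,u=np.nonzero(mm);P=plane("top",np.c_[u,v],.036)[:,:2];q=P-P.mean(0);w=np.linalg.svd(q,full_matrices=False)[2][0];w*=np.sign(w[0]);n=np.array([-w[1],w[0]])
    t=q@w;l=q@n;print("PCA",c,a,P.mean(0)+w*(t.max()+t.min())/2+n*(l.max()+l.min())/2,np.arctan2(w[1],w[0]),np.ptp(t),np.ptp(l))
```

```text
0.188 [[0.4320929612909258, -0.4260667644355194], [0.42130417001056286, -0.3278420715064363]] mid [ 0.4267 -0.377 ] sep 0.09881542550788262
0.198 [[0.43893079305688876, -0.41725234228641317], [0.428274827176073, -0.32023693534170783]] mid [ 0.4336 -0.3687] sep 0.09759886676339993
0.208 [[0.44576862482285173, -0.40843792013730706], [0.4352454843415834, -0.31263179917697925]] mid [ 0.4405 -0.3605] sep 0.09638230801891741
0.216 [[0.45123889023562214, -0.40138638241802205], [0.4408220100739917, -0.30654769024519646]] mid [ 0.446 -0.354] sep 0.09540906102333122
0.224 [[0.45670915564839254, -0.39433484469873703], [0.4463985358063999, -0.30046358131341366]] mid [ 0.4516 -0.3474] sep 0.09443581402774504
PCA [367.  183.7] 348 [ 0.5768 -0.3386] 0.14915716378948748 0.09714673767552008 0.02297606805474305
```

Rays at tip height 0.216 land on the TCP position, which agrees with the felt contact at handle-top height. So the tips are really about 20 mm above the TCP reading. I'll go back with that offset and feel my way down.

```bash
python3 -m jog '[[[0.5,-0.04,0,0,0],[0.5,-0.08,0,0,0],[0.5,-0.12,0,0,0],[0.5,-0.16,0,0,0],[0.5,-0.16,0,0,0]]]' >/dev/null
python3 -m jog '[[[0.5,0,-0.001,0.04,-0.005],[0.5,0,-0.001,0.08,-0.005],[0.5,0,-0.001,0.12,-0.005],[0.5,0,-0.001,0.14,-0.005],[0.5,0,-0.001,0.14,-0.005]]]'
python3 -m jog '[[[0.5,0,0,0.02,0],[0.5,0,0,0.035,0],[0.5,0,0,0.05,0],[0.5,0,0,0.057,0],[0.5,0,0,0.057,0]]]'
python3 -c "
from h import *
go(.6015,-.335,-.013,3.2866)"
```

```text
time: 7.6
tool_pos: [0.5997, -0.3309, 0.048]
tool_rot: [3.134, -0.008, -2.998]
contact_force: [-0.4, 0.7, -0.5]
opening: 0.0684
grip_force: 0.0
time: 8.02
tool_pos: [0.6022, -0.3334, -0.0027]
tool_rot: [3.141, -0.001, -2.999]
contact_force: [-0.9, -0.1, 0.2]
opening: 0.0692
grip_force: 0.0
t 8.0167 tcp [ 0.6022 -0.3334 -0.0027] rot [ 3.1408e+00 -6.0000e-04 -2.9986e+00] q [-0.62  0.84  1.24  0.    1.06 -2.33] open 0.0692 F [-0.9 -0.1  0.2] Tz -0.028 -> tool shift [ 0.0009 -0.0015  0.0103] turn -0.002
```

No contact at a reading of -0.003, so the offset is real. I'll go to -0.011 and grip.

```bash
python3 -m jog '[[[0.5,0,-0.001,0.003,0],[0.5,0,-0.001,0.006,0],[0.5,0,-0.001,0.008,0],[0.5,0,-0.001,0.008,0]]]'
python3 -m jog '[[[-0.3,0,0,0,0],[-0.6,0,0,0,0],[-0.8,0,0,0,0],[-0.8,0,0,0,0],[-1,0,0,0,0]]]' 30
python3 -m jog '[[[-1,0,0,0,0],[-1,0,0,0,0],[-1,0,0,0,0],[-1,0,0,0,0]]]' 30
```

```text
time: 8.35
tool_pos: [0.6021, -0.3351, -0.0099]
tool_rot: [-3.141, 0.0, -2.999]
contact_force: [-0.5, 0.3, 0.3]
opening: 0.0688
grip_force: 0.0
time: 8.77
tool_pos: [0.602, -0.335, -0.0101]
tool_rot: [-3.142, 0.0, -2.999]
contact_force: [0.6, -0.1, -0.6]
opening: 0.04
grip_force: 0.0
time: 9.1
tool_pos: [0.602, -0.3352, -0.0101]
tool_rot: [-3.141, 0.0, -2.999]
contact_force: [0.4, -1.0, 0.7]
opening: 0.0239
grip_force: 30.0
```

Gripped: 24 mm opening, 30 N. I'll lift 0.1 m and move to a waypoint beside the clamp.

```bash
python3 -m jog '[[[-1,0,0,-0.01,0],[-1,0,0,-0.035,0],[-1,0,0,-0.065,0],[-1,0,0,-0.1,0],[-1,0,0,-0.1,0]]]'
python3 -m jog '[[[-1,0,0,0,-0.06],[-1,0,0,0,-0.12],[-1,0,0,0,-0.172],[-1,0,0,0,-0.172],[-1,0,0,0,-0.172]]]'
python3 -c "
from h import *
go(.4962,-.068,.09,-2.8266);go(.4962,.0717,.09,-2.8266)"
```

```text
time: 9.52
tool_pos: [0.6052, -0.337, 0.0984]
tool_rot: [-3.133, 0.009, -2.999]
contact_force: [1.7, -1.7, -1.1]
opening: 0.0239
grip_force: 30.0
time: 9.93
tool_pos: [0.6017, -0.3347, 0.0897]
tool_rot: [3.141, -0.0, -2.829]
contact_force: [-0.9, -0.7, -2.9]
opening: 0.0242
grip_force: 30.0
t 9.9333 tcp [ 0.6017 -0.3347  0.0897] rot [ 3.1409e+00 -3.0000e-04 -2.8289e+00] q [-0.62  0.74  1.17  0.    1.24 -2.5 ] open 0.0242 F [-0.9 -0.7 -2.9] Tz -0.012 -> tool shift [ 1.840e-02  2.862e-01 -1.000e-04] turn -0.0023
t 9.9333 tcp [ 0.6017 -0.3347  0.0897] rot [ 3.1409e+00 -3.0000e-04 -2.8289e+00] q [-0.62  0.74  1.17  0.    1.24 -2.5 ] open 0.0242 F [-0.9 -0.7 -2.9] Tz -0.012 -> tool shift [-2.460e-02  4.191e-01 -1.000e-04] turn -0.0023
```

```bash
python3 -m jog '[[[-1,0.002,0.033,0,0],[-1,0.004,0.066,0,0],[-1,0.006,0.099,0,0],[-1,0.008,0.132,0,0],[-1,0.01,0.165,0,0]]]' >/dev/null
python3 -m jog '[[[-1,0.002,0.035,0,0],[-1,0.004,0.07,0,0],[-1,0.006,0.105,0,0],[-1,0.008,0.121,0,-0.002],[-1,0.0084,0.121,0,-0.002]]]' >/dev/null
python3 -m jog '[[[-1,0,0,0,0],[-1,0,0,0,0]]]'
python3 - <<'E'
from h import *
np.set_printoptions(precision=4,suppress=True)
o=robot.observe();p=o["tool_pos"];yaw=o["tool_rot"][2]+np.pi;ex=np.array([np.cos(yaw),np.sin(yaw)])
zb=p[2]+.0101
pts=np.array([[*(p[:2]+ex*(a-.0254)),zb+h] for a,h in((.135,.03),(.05,.03),(.0925,.03),(.135,0))])
out=[]
for n in("scene","top"):
    im=robot.read_camera(n);np.save(f"pics/{n}3.npy",im);m=robot.camera_model(n);r=R.from_euler("xyz",m["attitude"]).inv()
    uv=cv2.projectPoints(pts,r.as_rotvec(),-r.apply(m["position"]),m["camera_matrix"],m["dist_coeffs"])[0].reshape(-1,2)
    c=uv[2].round().astype(int);x0,y0=c[0]-32,c[1]-36
    a=cv2.convertScaleAbs(cv2.resize(im[y0:y0+72,x0:x0+64,::-1],None,fx=6,fy=6,interpolation=cv2.INTER_CUBIC),alpha=2)
    for q in uv:cv2.circle(a,tuple(((q-[x0,y0]+.5)*6).round().astype(int).tolist()),2,(0,255,0),-1)
    print(n,x0,y0,((uv-[x0,y0]+.5)*6).round(1).tolist());out.append(a)
cv2.imwrite("pics/c8.png",np.hstack(out));go(.4962,.0717,.09,-2.8266)
E
```

```text
time: 10.93
tool_pos: [0.497, -0.0695, 0.0902]
tool_rot: [-3.14, 0.001, -2.826]
contact_force: [-0.0, 0.4, -2.3]
opening: 0.0242
grip_force: 30.0
scene 217 166 [[160.4, 304.8], [229.8, 140.6], [195.9, 221.0], [161.8, 341.1]]
top 218 147 [[164.1, 109.4], [231.3, 326.4], [197.5, 217.3], [165.2, 123.7]]
t 11.0333 tcp [ 0.4968 -0.0698  0.0899] rot [-3.141   0.0006 -2.827 ] q [-0.29  0.43  1.75 -0.    0.96 -2.18] open 0.0235 F [ 0.8  0.1 -1.5] Tz 0.012 -> tool shift [-0.0432  0.1348 -0.0002] turn -0.0004
```

View pics/c8.png

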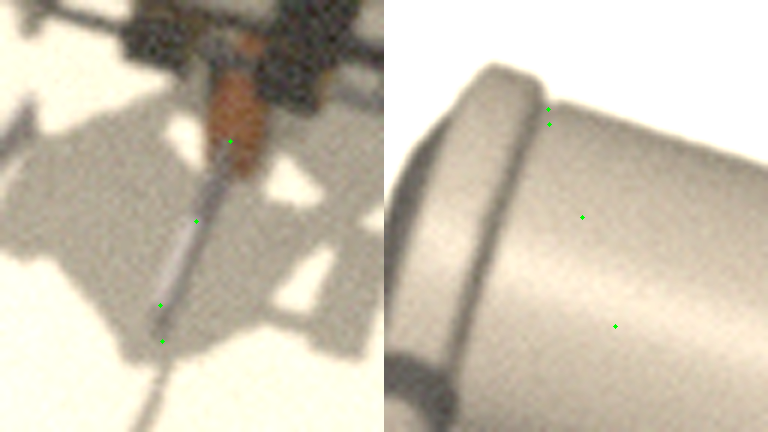

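In the left half the blade's lit top edge and its lower tip at (160,338) fall on the projected points, so tool-to-blade alignment is good within about 2 mm. The arm hides the blade in the top view. Next I'll go over the slot and down.

```bash
python3 -m jog '[[[-1,-0.011,0.034,0,0],[-1,-0.022,0.068,0,0],[-1,-0.033,0.102,0,0],[-1,-0.0432,0.1348,0,0],[-1,-0.0432,0.1348,0,0]]]' >/dev/null
python3 -m jog '[[[-1,0,0,0.02,0],[-1,0,0,0.04,0],[-1,0,0,0.052,0],[-1,0,0,0.052,0],[-1,0,0,0.052,0]]]'
python3 -c "
from h import *
go(.4962,.0717,-.004,-2.8266)"
```

```text
time: 11.87
tool_pos: [0.4954, 0.072, 0.0374]
tool_rot: [3.141, -0.001, -2.827]
contact_force: [-0.9, -0.0, -1.3]
opening: 0.0237
grip_force: 30.0
t 11.8667 tcp [0.4954 0.072  0.0374] rot [ 3.1413e+00 -1.1000e-03 -2.8267e+00] q [-0.01  0.51  1.8  -0.    0.84 -1.89] open 0.0237 F [-0.9 -0.  -1.3] Tz 0.028 -> tool shift [-0.0007 -0.0005  0.0414] turn -0.0001
```

```bash
python3 -m jog '[[[-1,0,0,0.003,0],[-1,0,0,0.006,0],[-1,0,0,0.009,0],[-1,0,0,0.012,0],[-1,0,0,0.012,0]]]'
python3 -m jog '[[[-1,0,0,0.003,0],[-1,0,0,0.006,0],[-1,0,0,0.006,0],[-1,0,0,0.006,0]]]'
python3 -c "
from h import *
go(.4962,.0717,-.004,-2.8266)"
```

```text
time: 12.28
tool_pos: [0.495, 0.0729, 0.0255]
tool_rot: [3.141, -0.0, -2.825]
contact_force: [-0.4, -0.0, -2.8]
opening: 0.0237
grip_force: 30.0
time: 12.62
tool_pos: [0.4951, 0.073, 0.0196]
tool_rot: [3.141, -0.0, -2.825]
contact_force: [-0.8, -0.3, -3.0]
opening: 0.0237
grip_force: 30.0
t 12.6167 tcp [0.4951 0.073  0.0196] rot [ 3.1414e+00 -3.0000e-04 -2.8253e+00] q [-0.01  0.53  1.82  0.    0.79 -1.89] open 0.0237 F [-0.8 -0.3 -3. ] Tz -0.04 -> tool shift [-0.0007 -0.0016  0.0236] turn 0.0013
```

The underside is now 10 mm below the jaw tops with no contact, so the blade is in the slot.

```bash
python3 -m jog '[[[-1,0,0,0.003,0],[-1,0,0,0.006,0],[-1,0,0,0.01,0],[-1,0,0,0.014,0],[-1,0,0,0.014,0]]]'
python3 -m jog '[[[-1,0,0,0.003,0],[-1,0,0,0.006,0],[-1,0,0,0.009,0],[-1,0,0,0.009,0],[-1,0,0,0.009,0]]]'
python3 -c "
from h import *
go(.4962,.0717,-.004,-2.8266)"
```

```text
time: 13.03
tool_pos: [0.4946, 0.0729, 0.0049]
tool_rot: [3.141, -0.001, -2.825]
contact_force: [-0.6, -0.4, -2.5]
opening: 0.024
grip_force: 30.0
time: 13.45
tool_pos: [0.4951, 0.0729, -0.0034]
tool_rot: [3.141, -0.0, -2.825]
contact_force: [-0.1, -0.1, -2.4]
opening: 0.0234
grip_force: 30.0
t 13.45 tcp [ 0.4951  0.0729 -0.0034] rot [ 3.1414e+00 -4.0000e-04 -2.8254e+00] q [-0.01  0.57  1.83  0.    0.74 -1.89] open 0.0234 F [-0.1 -0.1 -2.4] Tz -0.019 -> tool shift [-0.0007 -0.0015  0.0006] turn 0.0012
```

```bash
python3 -m jog '[[[-1,-0.0007,0,0.001,0],[-1,-0.0007,0,0.002,0],[-1,-0.0007,0,0.002,0]]]'
python3 -m jog '[[[-1,0,0,0.001,0],[-1,0,0,0.0015,0],[-1,0,0,0.0015,0]]]'
```

```text
time: 13.7
tool_pos: [0.4961, 0.0731, -0.0042]
tool_rot: [-3.141, 0.001, -2.825]
contact_force: [-3.5, 0.1, 7.0]
opening: 0.0236
grip_force: 30.0
time: 13.95
tool_pos: [0.4962, 0.0732, -0.0042]
tool_rot: [-3.141, 0.002, -2.825]
contact_force: [-7.7, -1.2, 23.6]
opening: 0.0241
grip_force: 30.0
```

The blade touched the base at the predicted height. I'll relax the push, open and rise.

```bash
python3 -m jog '[[[-1,0,0,-0.0025,0],[-0.9,0,0,-0.0025,0],[0,0,0,-0.0025,0],[0.2,0,0,-0.0025,0],[0.3,0,0,-0.0025,0]]]'
python3 -m jog '[[[0.3,0,0,0,0],[0.3,0,0,0,0],[0.3,0,0,0,0]]]'
python3 -m jog '[[[0.3,0,0,-0.02,0],[0.3,0,0,-0.05,0],[0.3,0,0,-0.08,0],[0.3,0,0,-0.12,0],[0.3,0,0,-0.15,0]]]'
python3 - <<'E'
from h import *
np.set_printoptions(precision=4,suppress=True)
go(.5590,.1340,.06,-2.8266)
for n in("scene","top"):
    im=robot.read_camera(n);np.save(f"pics/{n}4.npy",im)
im=np.load("pics/scene4.npy");hsv=cv2.cvtColor(cv2.GaussianBlur(im,(3,3),0),cv2.COLOR_RGB2HSV)
for nm,m in(("orange",(hsv[...,0]<16)&(hsv[...,1]>95)&(hsv[...,2]>60)),("bright",(hsv[...,2]>160))):
    for c,a,mm in blobs(m,15):
        if 270<c[0]<360 and 190<c[1]<290:print(nm,c,a,plane("scene",[c],.042)[0],plane("scene",[c],.092)[0])
# expected handle centre top
sl=np.array([.560,.0925]);ex=np.array([np.cos(.315),np.sin(.315)]);print("exp",sl-.0925*ex)
E
```

```text
time: 14.37
tool_pos: [0.496, 0.0731, -0.0043]
tool_rot: [3.142, 0.0, -2.825]
contact_force: [-0.4, -0.3, 0.8]
opening: 0.0391
grip_force: 0.0
time: 14.62
tool_pos: [0.4958, 0.0731, -0.0043]
tool_rot: [3.141, -0.0, -2.825]
contact_force: [-0.2, -0.9, 0.6]
opening: 0.0573
grip_force: 0.0
time: 15.03
tool_pos: [0.4962, 0.0731, 0.1484]
tool_rot: [-3.141, 0.002, -2.825]
contact_force: [1.5, -0.1, 0.5]
opening: 0.0598
grip_force: 0.0
t 15.0333 tcp [0.4962 0.0731 0.1484] rot [-3.1411  0.0016 -2.8253] q [-0.01  0.35  1.68  0.    1.11 -1.89] open 0.0598 F [ 1.5 -0.1  0.5] Tz 0.021 -> tool shift [-0.0785  0.0384  0.0885] turn 0.0013
orange [302.8 220.6] 268 [0.4757 0.0657 0.042 ] [0.5024 0.0774 0.092 ]
exp [0.4721 0.0638]
```

The handle sits where expected: rays give (0.476, 0.066) against (0.472, 0.064), and visible side faces account for the bias. Now over to the nut, with fingers already open to 60 mm.

```bash
python3 -m jog '[[[0.3,-0.03,0.015,0,0],[0.3,-0.06,0.03,0,0],[0.3,-0.0785,0.0384,0,0],[0.3,-0.0785,0.0384,0,0],[0.3,-0.0785,0.0384,0,0]]]'
python3 -m jog '[[[0.3,0,0,0.02,0],[0.3,0,0,0.045,0],[0.3,0,0,0.065,0],[0.3,0,0,0.075,0],[0.3,0,0,0.085,0]]]'
python3 -m jog '[[[0.3,0,0,0.007,0],[0.3,0,0,0.014,0],[0.3,0,0,0.02,0],[0.3,0,0,0.02,0],[0.3,0,0,0.02,0]]]'
python3 -c "
from h import *
go(.5590,.1340,.042,-2.8266)"
```

```text
time: 15.55
tool_pos: [0.5581, 0.1344, 0.1444]
tool_rot: [3.141, -0.002, -2.824]
contact_force: [-0.3, -0.8, 0.3]
opening: 0.0602
grip_force: 0.0
time: 15.97
tool_pos: [0.5574, 0.1333, 0.0597]
tool_rot: [3.141, -0.002, -2.826]
contact_force: [-1.2, -0.3, 0.3]
opening: 0.0597
grip_force: 0.0
time: 16.38
tool_pos: [0.5587, 0.134, 0.041]
tool_rot: [3.142, 0.0, -2.825]
contact_force: [-0.3, -0.3, -0.1]
opening: 0.0599
grip_force: 0.0
t 16.3833 tcp [0.5587 0.134  0.041 ] rot [ 3.1416e+00  3.0000e-04 -2.8254e+00] q [ 0.1   0.61  1.59  0.    0.95 -1.79] open 0.0599 F [-0.3 -0.3 -0.1] Tz 0.0 -> tool shift [-0.0003 -0.0001 -0.001 ] turn 0.0012
```

```bash
python3 -m jog '[[[-0.3,0,0,0,0],[-0.6,0,0,0,0],[-0.8,0,0,0,0],[-0.8,0,0,0,0],[-0.8,0,0,0,0]]]' 8
python3 -m jog '[[[-1,0,0,0,0],[-1,0,0,0,0],[-1,0,0,0,0]]]' 20
python3 -m jog '[[[-1,0,0,0,0.06],[-1,0,0,0,0.12],[-1,0,0,0.0002,0.2],[-1,0,0,0.0003,0.3],[-1,0,0,0.0003,0.3]]]' 20
python3 -c "
from h import *
go(.5590,.1340,.042,-2.8266)"
```

```text
time: 16.8
tool_pos: [0.5585, 0.1348, 0.0412]
tool_rot: [3.14, 0.001, -2.826]
contact_force: [-0.2, 1.1, 2.2]
opening: 0.0334
grip_force: 8.0
time: 17.05
tool_pos: [0.5585, 0.1347, 0.0411]
tool_rot: [3.141, 0.001, -2.825]
contact_force: [-1.6, 5.3, 4.0]
opening: 0.0336
grip_force: 20.0
time: 17.47
tool_pos: [0.5584, 0.1349, 0.0408]
tool_rot: [3.14, 0.0, -3.131]
contact_force: [-1.4, 6.1, 3.8]
opening: 0.0336
grip_force: 20.0
t 17.4667 tcp [0.5584 0.1349 0.0408] rot [ 3.1403e+00  2.0000e-04 -3.1305e+00] q [ 0.1   0.61  1.59  0.    0.95 -1.48] open 0.0336 F [-1.4  6.1  3.8] Tz -0.063 -> tool shift [-0.0006 -0.0009 -0.0012] turn -0.3039
```

The nut is held and turns. I'll shift 1.2 mm in +y to centre and continue tightening.

```bash
python3 -m jog '[[[-1,0,0.0006,0.0001,0.1],[-1,0,0.0012,0.0002,0.2],[-1,0,0.0012,0.0003,0.3],[-1,0,0.0012,0.0004,0.4],[-1,0,0.0012,0.0005,0.5]]]' 20
python3 -m jog '[[[-1,0,0,0.0001,0.1],[-1,0,0,0.0002,0.2],[-1,0,0,0.0003,0.3],[-1,0,0,0.0004,0.4],[-1,0,0,0.0005,0.5]]]' 20
python3 -c "
from h import *
go(.5590,.1340,.042,-2.8266)"
```

```text
time: 17.88
tool_pos: [0.5585, 0.1353, 0.0404]
tool_rot: [3.141, 0.0, 2.653]
contact_force: [-1.3, 3.0, 4.0]
opening: 0.0335
grip_force: 20.0
time: 18.3
tool_pos: [0.5588, 0.1356, 0.0399]
tool_rot: [3.141, 0.0, 2.153]
contact_force: [-0.5, 4.1, 3.4]
opening: 0.0333
grip_force: 20.0
t 18.3 tcp [0.5588 0.1356 0.0399] rot [3.1405 0.     2.1531] q [ 0.1   0.61  1.59  0.    0.95 -0.48] open 0.0333 F [-0.5  4.1  3.4] Tz 0.081 -> tool shift [-0.0015 -0.0007 -0.0021] turn -1.3035
```

```bash
cat > s.py <<'E'
from h import *
o=robot.observe();print("t",round(o["time"],2),"yaw",round(o["tool_rot"][2],4),"F",np.round(o["contact_force"],1),"Tz",round(o["torque"][2],3),"p",np.round(o["tool_pos"],4))
E
python3 -m jog '[[[-1,0,0,0.0001,0.1],[-1,0,0,0.0002,0.2]]]' >/dev/null; python3 s.py
python3 -m jog '[[[-1,0,0,0.0001,0.1],[-1,0,0,0.0002,0.2]]]' >/dev/null; python3 s.py
python3 -m jog '[[[-1,0,0,0.0001,0.1],[-1,0,0,0.0001,0.1]]]' >/dev/null; python3 s.py
python3 -m jog '[[[-1,0,0,0.0001,0.1],[-1,0,0,0.0001,0.1]]]' >/dev/null; python3 s.py
python3 -m jog '[[[-1,0,0,0.0001,0.1],[-1,0,0,0.0001,0.1]]]' >/dev/null; python3 s.py
```

```text
t 18.47 yaw 1.9531 F [0.1 4.6 2.4] Tz 0.044 p [0.559  0.1357 0.0397]
t 18.63 yaw 1.7531 F [0.1 4.5 1.8] Tz 0.098 p [0.5591 0.1358 0.0395]
t 18.8 yaw 1.6552 F [0.1 4.2 2.8] Tz 0.256 p [0.5592 0.1355 0.0395]
t 18.97 yaw 1.5579 F [-0.2  1.8  3.7] Tz 0.216 p [0.5593 0.135  0.0394]
t 19.13 yaw 1.4591 F [ 1.3 -0.5  3.9] Tz 0.227 p [0.5593 0.1349 0.0393]
```

Torque rose from about 0.08 to 0.23 N m and stays level, so the nut has bottomed and the pads are slipping. I'll confirm with a firmer grip.

```bash
python3 -m jog '[[[-1,0,0,0,0],[-1,0,0,0,0]]]' 35 >/dev/null; python3 s.py
python3 -m jog '[[[-1,0,0,0,0.03],[-1,0,0,0,0.06],[-1,0,0,0,0.06]]]' 35 ; python3 s.py
```

```text
t 19.3 yaw 1.4621 F [ 1.3 -0.7  5.2] Tz 0.184 p [0.5593 0.1349 0.0393]
time: 19.55
tool_pos: [0.5593, 0.1354, 0.0393]
tool_rot: [3.14, -0.0, 1.402]
contact_force: [1.9, 2.0, 4.5]
opening: 0.0332
grip_force: 35.0
t 19.55 yaw 1.4015 F [1.9 2.  4.5] Tz 0.832 p [0.5593 0.1354 0.0393]
```

It is firmly bottomed at 0.83 N m. I'll back off in small steps first, to find where the nut lets go.

```bash
python3 -m jog '[[[-1,0,0,0,-0.03],[-1,0,0,0,-0.03]]]' 35 >/dev/null; python3 s.py
python3 -m jog '[[[-1,0,0,0,-0.03],[-1,0,0,0,-0.03]]]' 35 >/dev/null; python3 s.py
python3 -m jog '[[[-1,0,0,0,-0.03],[-1,0,0,0,-0.03]]]' 35 >/dev/null; python3 s.py
python3 -m jog '[[[-1,0,0,0,-0.03],[-1,0,0,0,-0.03]]]' 35 >/dev/null; python3 s.py
```

```text
t 19.72 yaw 1.4325 F [3.2 2.2 5.7] Tz 0.107 p [0.5593 0.1354 0.0393]
t 19.88 yaw 1.462 F [2.6 1.4 5.5] Tz 0.017 p [0.5593 0.1354 0.0393]
t 20.05 yaw 1.4919 F [2.  2.1 5.2] Tz -0.015 p [0.5593 0.1354 0.0393]
t 20.22 yaw 1.522 F [2.3 0.9 5.3] Tz -0.004 p [0.5592 0.1354 0.0393]
```

The nut let go at yaw of about 1.44, so a quarter turn off is yaw 3.01. That leaves 1.49 rad to unscrew.

```bash
python3 -m jog '[[[-1,0,0,-0.0001,-0.1],[-1,0,0,-0.0002,-0.2],[-1,0,0,-0.0003,-0.3],[-1,0,0,-0.0004,-0.4],[-1,0,0,-0.0005,-0.5]]]' 35 >/dev/null; python3 s.py
python3 -m jog '[[[-1,0,0,-0.0001,-0.1],[-1,0,0,-0.0002,-0.2],[-1,0,0,-0.0003,-0.3],[-1,0,0,-0.0004,-0.4],[-1,0,0,-0.0005,-0.5]]]' 35 >/dev/null; python3 s.py
python3 -m jog '[[[-1,0,0,-0.0001,-0.1],[-1,0,0,-0.0002,-0.2],[-1,0,0,-0.0003,-0.3],[-1,0,0,-0.0004,-0.4],[-1,0,0,-0.0005,-0.49]]]' 35 >/dev/null; python3 s.py
python3 -m jog '[[[-1,0,0,0,0],[-1,0,0,0,0]]]' 35; python3 s.py
python3 - <<'E'
from h import *
np.set_printoptions(precision=4,suppress=True)
b=robot.read_camera("top");np.save("pics/top5.npy",b);hsv=cv2.cvtColor(cv2.GaussianBlur(b,(3,3),0),cv2.COLOR_RGB2HSV)
for c,a,mm in blobs((hsv[...,0]<16)&(hsv[...,1]>95)&(hsv[...,2]>60),15):
    if c[0]<280 and 150<c[1]<280:
        print(c,a);v,u=np.nonzero(mm);P=plane("top",np.c_[u,v],.042)[:,:2]
        ex=np.array([np.cos(.315),np.sin(.315)]);q=(P-[.560,.0925]);t=q@ex;l=q@[-ex[1],ex[0]];print("clamp x",t.min(),t.max(),"y",l.min(),l.max())
E
```

```text
t 20.63 yaw 2.0254 F [0.9 1.7 6.4] Tz -0.068 p [0.5591 0.1353 0.0398]
t 21.05 yaw 2.5254 F [0.2 1.1 6.7] Tz -0.066 p [0.5589 0.1353 0.0403]
t 21.47 yaw 3.0154 F [0.7 1.2 6.5] Tz -0.03 p [0.5589 0.1351 0.0408]
time: 21.63
tool_pos: [0.5589, 0.1351, 0.0407]
tool_rot: [3.141, 0.001, 3.011]
contact_force: [1.5, 0.5, 6.7]
opening: 0.033
grip_force: 35.0
t 21.63 yaw 3.0111 F [1.5 0.5 6.7] Tz -0.017 p [0.5589 0.1351 0.0407]
[ 25.8 153.5] 7414
clamp x 0.03185885004405953 0.4180873247481501 y 0.28597187552622255 0.4760955749916894
[202.9 222.6] 352
clamp x -0.13919779331036702 -0.04220108031871304 y -0.010498850108208826 0.012161444322659193
[ 39.7 249.9] 39
clamp x -0.04750718304338688 -0.02977343582919186 y 0.38245533694935857 0.4124552116796571
[ 53.7 256.2] 17
clamp x -0.07877935764611689 -0.04691226466253875 y 0.3625776969461656 0.3783472448589117
```

The top view puts the handle at clamp x -139 to -42 mm, y about 0, upright. The nut is held a quarter turn off, so I'm handing in.

```bash
python3 -c "
from cell import robot
print(robot.hand_in())"
```

```text
the job is handed in; nothing more can be done
None
```

I handed the job in at about 21.7 s: the scraper stands in the slot on the base plate, with its handle over the long end and about 7 mm from the jaws, and the nut was bottomed out, backed off about 1.57 rad and is still held at 35 N. The first grasp missed because the fingertips sit about 20 mm above the reported TCP, and a second attempt briefly tipped the scraper before it settled upright; the jar, tape and scroll were never approached.

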